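Reassemble two microscope objectives

ROBOT

A 7-joint arm with a two-finger parallel gripper is mounted at the origin on the work surface. World frame = base frame: x ahead of the robot, y to its left, z up, the work surface at z = 0. Lengths are in m, angles in rad, forces in N, time in s.
With the tool pointing down it reaches from about 0.425 to 0.925 m from the base axis. Payload 6.8 kg.
Tool frame: the origin (TCP) lies at the very end of the fingers, on their centre line; the grasp point (between the pads) lies bot.tcp_to_grasp behind it (bot.tcp_to_grasp is the distance from the TCP to the grasp point, in m); z points along the fingers, y is the line along which they close (so a half turn about z gives the same grasp; the last joint's range is limited). The gripper opens to 85 mm and grips with 20 to 120 N. Pads are 22 mm wide; open, the fingers measure 114 mm over their backs; the gripper's body (76 mm by 85 mm) begins 54 mm behind the grasp point. The pads swing forward as they close: fully open they stand 13 mm farther back than shut.
Start: joints at [-1.265, 0.477, 0.022, 1.555, -0.011, 1.109, -0.083], TCP at [0.271, 0.618, 0.231] pointing down, gripper open.
Joint ranges: [-2.96, 2.96], [-0.34, 2.1], [-1.41, 1.46], [0.24, 2.44], [-1.37, 4.51], [0.17, 1.92], [-2.96, 2.96]. Speed limits (rad/s): [2.39, 2.39, 3.14, 3.14, 3.14, 3.14, 3.14].

INTERFACE

Orientations are given as a unit quaternion [w, x, y, z].
In Python, from station import bot gives the robot as it stands.
- The arm moves only by the tool servo_tool, never from a script. Its argument "motion" is a list that holds one entry, the list of rows, each a list of 7 numbers: the shift along the tool's x, y, z in m, then the turn, a rotation vector about the tool's x, y, z in units of 5 degrees (1.0 is 5 degrees), then the opening, from 0 (shut) to 1 (fully open). A call has 1 to 20 rows; each row is the pose to reach, as a shift and turn from the pose commanded when the call began, along the tool's axes at that moment; what a row does not reach only later rows make up. A row lasts 1/12 s, in which the tool goes at most 41.7 mm and 7.16 degrees, less where a joint would pass 70% of its speed; a pose out of reach is approached as far as the arm can. A call with a gripper value outside its range is refused whole. The fingers move at their own pace and stop on an object; "grip_force" is the grip in N (left out, the last holds). Time passes only in rows, so rows that repeat a pose let the fingers close. It gives the time, the measured TCP pose, the force, the opening and the grip force at its end, in the units of the state.
- bot.get_obs(): the state, without advancing time (a new reading comes with each control period).
- bot.read_camera(name): name is "scene" or "top" or "wrist"; returns a dict with "img" (400x640x3 uint8, red, green, blue), "K" (3x3 intrinsics, pixels), "pose" (4x4, takes a point from camera to world coordinates). Camera axes: x right, y down, z forward; pixel columns grow to the right and rows downward; lengths in m; the calibration is good to about 2 mm. A picture is of the moment at which its call begins. There is no depth.
- bot.hand_in(): hands the job in; it is judged then, once.
The state is a dict: "t": time; "q": joint angles; "joint_vel": joint speeds; "joint_torque": joint torques, N m; "eef_pos": TCP position; "tool_rot": TCP orientation; "contact_force": force on the tool from outside, world axes, zero at the start; "torque": the same for the moment, N m; "gripper_width": opening from 0.0 (shut) to 1.0 (fully open); "grasp_force": force on a finger pad.
Only numpy, scipy, OpenCV 4.12 (cv2) and the standard library are available. Lean on these libraries where they do the work, as an engineer would, in place of code of your own. Each camera call takes 0.05 s, during which the arm holds its last target. There are 200 camera calls.

TASK

Put the two microscope objectives back together: into each barrel drop the glass lens that fits it, flat on the bottom, and then the brass retaining ring of the same size flat on top of that lens. Leave the ferrite core, the solder spool and the capacitor standing where they are.

Things in the scene. Friction and masses are not known exactly. Their poses are not given: they have to be found in the camera images.
- barrel_wide: Wider of two dark steel barrels, mouth up, fixed, on a 78 x 78 x 5 mm aluminium foot. Origin: centre of the foot's underside, on the 4 mm thick mat (as all things here), on the bore's axis; z up. Bore 46 mm, closed floor 8 mm and rim 28 mm above the origin; over its top 5 mm the mouth flares to 54 mm. Outside 54 mm, 62 at the rim. A part let go in the mouth drops to the floor.
- barrel_narrow: The narrower barrel, alike but on a 64 x 64 x 5 mm foot: bore 32 mm, floor 8 mm and rim 28 mm above the origin (same place), mouth flaring over its top 5 mm to 40 mm, outside 40 mm, 48 mm at the rim. It does not move.
- lens_large: Large lens: flat round aluminium cell 42 mm across and 12 mm high, closed by clear domed glass over a dark back (dome lies below the cell's rim). Fits the wide barrel. Lies flat on the mat. Origin: centre of the underside; z up along its axis.
- lens_small: Small lens: the same kind, 28 mm across and 12 mm high. Fits the narrow barrel. Origin: centre of the underside; z up along its axis.
- ring_large: Large retaining ring: plain open brass ring, 42 mm outside, 31 mm inside, 14 mm high, lying flat. Fits the wide barrel; seated on the lens it stands 6 mm proud of the rim. Origin: centre of the underside; z up along its axis.
- ring_small: Small retaining ring: plain open brass ring, 28 mm outside, 19 mm inside, 14 mm high, lying flat. Fits the narrow barrel; seated on the lens it stands 6 mm proud of the rim. Origin: centre of the underside; z up along its axis.
- ferrite: To be left standing in its place: thick dark grey ferrite core, a ring 36 mm outside, 16 mm inside, 18 mm high, loose on the mat. Origin: centre of the underside; z up along its axis.
- spool: To be left standing in its place: upright solder spool, black flanges 48 mm across and 28 mm high, loose on the mat. Origin: centre of the underside; z up along its axis.
- capacitor: To be left standing in its place: black can capacitor with a bright top, standing upright, 30 mm across and 26 mm high, loose on the mat. Origin: centre of the underside; z up along its axis.
There are look-alikes about, which are no part of the job. Leave any green or red look-alike of the ring_small alone.

How it is judged:
At the end, for the whole second after the job is handed in: Each barrel holds its lens on the floor and its ring on the lens: each part within 6 mm of the bore's axis, its underside within 3 mm of its seat (lens 8 mm, ring 20 mm above the barrel's origin), tilted under 0.15 rad, at rest (horizontal distance between each of lens_large, ring_large and barrel_wide below 0.006 m and z of lens_large in the frame of barrel_wide between 0.005 and 0.011 m and angle between each of lens_large, ring_large, lens_small, ring_small's own z axis and vertical below 0.15 rad and linear speed of each of lens_large, ring_large, lens_small, ring_small below 0.02 m/s and z of ring_large in the frame of barrel_wide between 0.017 and 0.023 m and horizontal distance between each of lens_small, ring_small and barrel_narrow below 0.006 m and z of lens_small in the frame of barrel_narrow between 0.005 and 0.011 m and z of ring_small in the frame of barrel_narrow between 0.017 and 0.023 m); the robot touches nothing.
It fails at once if the ferrite core is moved more than 30 mm or tipped over (distance of ferrite from where it was at the start of the episode above 0.03 m or angle between ferrite's own z axis and vertical above 0.5 rad).
It fails at once if the solder spool is moved more than 30 mm or tipped over (distance of spool from where it was at the start of the episode above 0.03 m or angle between spool's own z axis and vertical above 0.5 rad).
It fails at once if the capacitor is moved more than 30 mm or tipped over (distance of capacitor from where it was at the start of the episode above 0.03 m or angle between capacitor's own z axis and vertical above 0.5 rad).
It also fails if it takes over 83 s, if anything falls off the work surface, if the arm or the gripper's body presses on something with over 40 N, if the wrist force passes 120 N, or if a joint passes its speed limit or range.

## Working session

There is one attempt and no reset: what is moved stays moved. The work goes in short steps, Python scripts to look and compute and a tool call to move; the robot and the scene stay as the last step left them, time stands still between calls to the robot, and variables do not carry over. Pictures are saved under pics/ and viewed, at most 14 in all, crops included, and the job is handed in when it is done.

Besides the shell and the picture viewer there is one more tool, called after "Request:" as name([rows], argument=value, ...), one row to a line, values as JSON. servo_tool: Moves the arm, as the interface text tells. Its arguments: {"type":"object","properties":{"motion":{"type":"array"},"grip_force":{"type":"number"}},"required":["motion"]}

```bash
mkdir -p pics; ls; python3 - <<'E'
from station import bot
import cv2,numpy as np
np.set_printoptions(precision=4,suppress=True)
for n in("top","scene"):
    c=bot.read_camera(n);cv2.imwrite(f"pics/{n}0.png",c["img"][:,:,::-1]);np.savez(f"{n}0.npz",**c);print(n,c["K"],c["pose"])
o=bot.get_obs();print(o,bot.tcp_to_grasp)
E
```

```text
pics
top [[368.9996   0.     315.393 ]
 [  0.     368.9996 205.9333]
 [  0.       0.       1.    ]] [[-0.1386 -0.9665  0.2158  0.3788]
 [-0.9903  0.1356 -0.0289  0.0182]
 [-0.0013 -0.2177 -0.976   0.9429]
 [ 0.      0.      0.      1.    ]]
scene [[365.8938   0.     322.4094]
 [  0.     365.8938 197.2854]
 [  0.       0.       1.    ]] [[-0.3589  0.7675 -0.5312  0.9865]
 [ 0.9333  0.2896 -0.2122  0.1513]
 [-0.009  -0.572  -0.8202  0.6708]
 [ 0.      0.      0.      1.    ]]
{'t': 0.1, 'q': array([-1.2651,  0.4777,  0.0223,  1.5564, -0.0115,  1.1093, -0.0831]), 'joint_vel': array([-0.0003, -0.0011,  0.0003, -0.0021,  0.0006, -0.0015,  0.0004]), 'joint_torque': array([  0.0042, -59.7756,   1.6135, -28.1952,   0.0128,   0.0051,
        -0.    ]), 'eef_pos': array([0.2712, 0.6175, 0.2304]), 'tool_rot': array([-0.0001,  0.2054,  0.9787, -0.0008]), 'contact_force': array([-0.6099,  0.0697,  0.4242]), 'torque': array([-0.0033,  0.0236, -0.0261]), 'grasp_force': 0.0, 'gripper_width': 0.999584537969075} 0.0187
```

View pics/top0.png

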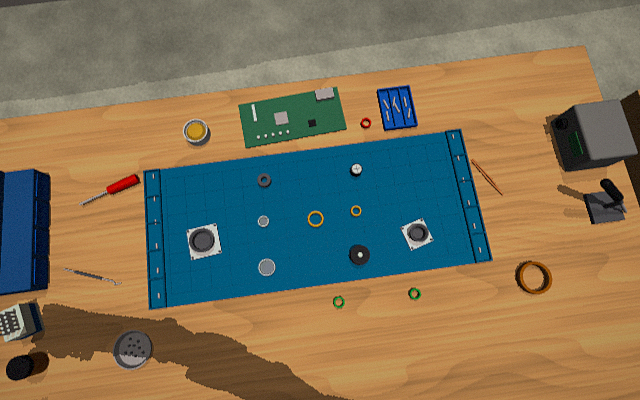

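View pics/scene0.png

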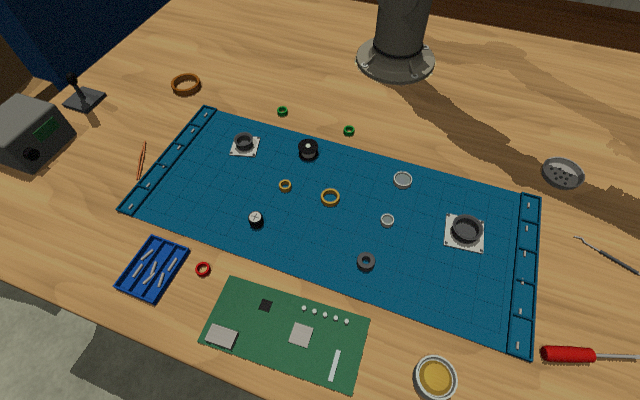

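The top view shows the wide barrel at (203,240), the narrow barrel (417,234), lens_large (266,267), lens_small (263,221), ring_large (316,219) and ring_small (356,211). The ferrite is at (264,180), the spool at (359,254) and the capacitor at (356,170). In the scene view the same parts are at (466,230), (244,143), (402,180), (387,220), (330,198), (285,185), then (366,261), (308,149) and (255,219). Next I triangulate from blobs.

```bash
cat > h.py <<'E'
import numpy as np,cv2
from scipy.spatial.transform import Rotation as R
np.set_printoptions(precision=4,suppress=True)
T={'bw':(203,240),'bn':(417,234),'LL':(266,267),'LS':(263,221),'RL':(316,219),'RS':(356,211),'fe':(264,180),'sp':(359,254),'ca':(356,170)}
S={'bw':(466,230),'bn':(244,143),'LL':(402,180),'LS':(387,220),'RL':(330,198),'RS':(285,185),'fe':(366,261),'sp':(308,149),'ca':(255,219)}
def ray(c,p):
    d=c['pose'][:3,:3]@np.linalg.inv(c['K'])@[p[0],p[1],1.]
    return c['pose'][:3,3],d/np.linalg.norm(d)
def atz(c,p,z):
    o,d=ray(c,p); return o+d*(z-o[2])/d[2]
def tri(cps):
    A=np.zeros((3,3));b=np.zeros(3);rs=[ray(c,p) for c,p in cps]
    for o,d in rs: M=np.eye(3)-np.outer(d,d);A+=M;b+=M@o
    x=np.linalg.solve(A,b); return x,max(np.linalg.norm((np.eye(3)-np.outer(d,d))@(x-o)) for o,d in rs)
def proj(c,P):
    q=c['pose'][:3,:3].T@(np.asarray(P)-c['pose'][:3,3]); q=c['K']@q; return q[:2]/q[2]
def blob(img,p):
    "centre and size of the non-blue blob next to p, filled"
    h=cv2.cvtColor(img,cv2.COLOR_RGB2HSV)
    blue=((h[...,0]>93)&(h[...,0]<112)&(h[...,1]>150)).astype(np.uint8)
    n,l,s,_=cv2.connectedComponentsWithStats(1-blue,connectivity=4)
    ys,xs=np.nonzero(l); k=l[ys,xs]; ok=s[k,4]>25
    i=np.argmin(((xs-p[0])**2+(ys-p[1])**2)+1e9*~ok); m=(l==k[i]).astype(np.uint8)
    cn=max(cv2.findContours(m,cv2.RETR_EXTERNAL,cv2.CHAIN_APPROX_NONE)[0],key=cv2.contourArea)
    M=cv2.moments(cn); return np.array([M['m10'],M['m01']])/M['m00'],s[k[i]][2:]
E
python3 - <<'E'
from h import *
ct,cs=np.load('top0.npz'),np.load('scene0.npz')
for k in T:
    a,sa=blob(ct['img'],T[k]);b,sb=blob(cs['img'],S[k]);x,e=tri([(ct,a),(cs,b)])
    print(k,a,sa,b,sb,'xyz',x,'err',round(e,4),'r',round(np.hypot(*x[:2]),3))
E
```

```text
bw [203.231  241.1947] [ 36  38 992] [463.8353 232.4885] [  41   41 1386] xyz [0.5347 0.2857 0.0051] err 0.0008 r 0.606
bn [416.3285 233.7704] [ 34  33 671] [244.3496 144.7476] [ 32  25 610] xyz [ 0.478  -0.2554  0.0081] err 0.0009 r 0.542
LL [266.3478 266.7672] [ 18  18 256] [402.2021 179.3247] [ 20  19 298] xyz [0.4479 0.1329 0.0101] err 0.0006 r 0.467
LS [262.8403 220.7882] [ 12  12 113] [386.7032 219.8935] [ 15  15 177] xyz [0.5651 0.1287 0.0106] err 0.0008 r 0.58
RL [315.     218.3154] [ 17  17 139] [329.6365 196.8647] [ 20  20 248] xyz [ 0.5528 -0.0043  0.0115] err 0.0005 r 0.553
RS [355.4211 210.5368] [12 12 84] [284.6344 185.3098] [ 14  14 147] xyz [ 0.5586 -0.1104  0.0111] err 0.0004 r 0.569
fe [263.6933 179.7321] [ 14  15 137] [365.3736 261.3254] [ 18  20 283] xyz [0.673  0.1147 0.0132] err 0.0005 r 0.683
sp [359.3466 254.7532] [ 21  20 318] [307.8167 149.249 ] [ 20  22 374] xyz [ 0.4446 -0.1007  0.0174] err 0.0002 r 0.456
ca [355.7964 169.4466] [ 12  14 120] [255.4729 219.2932] [ 16  18 214] xyz [ 0.6657 -0.128   0.0185] err 0.0002 r 0.678
```

Triangulated heights agree with the text: lens mid-height 10 mm, rings 11 mm, ferrite 13 mm, each within 1 mm. I move above lens_large and square the tool with the world axes.

Request:
servo_tool([
  [[-0.357, -0.373, 0.08, 0, 0, -4.74, 0.75], [-0.357, -0.373, 0.08, 0, 0, -4.74, 0.75], [-0.357, -0.373, 0.08, 0, 0, -4.74, 0.75], [-0.357, -0.373, 0.08, 0, 0, -4.74, 0.75], [-0.357, -0.373, 0.08, 0, 0, -4.74, 0.75], [-0.357, -0.373, 0.08, 0, 0, -4.74, 0.75], [-0.357, -0.373, 0.08, 0, 0, -4.74, 0.75], [-0.357, -0.373, 0.08, 0, 0, -4.74, 0.75], [-0.357, -0.373, 0.08, 0, 0, -4.74, 0.75], [-0.357, -0.373, 0.08, 0, 0, -4.74, 0.75], [-0.357, -0.373, 0.08, 0, 0, -4.74, 0.75], [-0.357, -0.373, 0.08, 0, 0, -4.74, 0.75], [-0.357, -0.373, 0.08, 0, 0, -4.74, 0.75], [-0.357, -0.373, 0.08, 0, 0, -4.74, 0.75], [-0.357, -0.373, 0.08, 0, 0, -4.74, 0.75], [-0.357, -0.373, 0.08, 0, 0, -4.74, 0.75], [-0.357, -0.373, 0.08, 0, 0, -4.74, 0.75], [-0.357, -0.373, 0.08, 0, 0, -4.74, 0.75]],
], grip_force=50)

```text
t: 1.6
eef_pos: [0.448, 0.1345, 0.1514]
tool_rot: [0.0, -0.001, 1.0, 0.0]
contact_force: [-0.2, 0.1, 0.1]
gripper_width: 0.756
grasp_force: 0.0
```

```bash
cat > look.py <<'E'
import sys
from station import bot
from h import *
c=bot.read_camera('wrist');n=sys.argv[1];np.savez(n,**c);cv2.imwrite(f'pics/{n}.png',c['img'][:,:,::-1])
o=bot.get_obs();q=o['tool_rot'];Rm=R.from_quat(np.r_[q[1:],q[0]]).as_matrix()
print('t',o['t'],'tcp',o['eef_pos'],'\nR',Rm,'\ncam',c['pose'][:3,3],'force',o['contact_force'],'w',o['gripper_width'],'gf',o['grasp_force'])
X={'bw':(.5347,.2857,.032),'bn':(.478,-.2554,.032),'LL':(.4479,.1329,.016),'LS':(.5651,.1287,.016),'RL':(.5528,-.0043,.018),'RS':(.5586,-.1104,.018)}
for k,P in X.items():
    p=proj(c,P)
    if 0<p[0]<640 and 0<p[1]<400: print(k,'expected at px',p)
E
python3 look.py w1
```

```text
t 1.65 tcp [0.448  0.1343 0.1514] 
R [[-1.     -0.0023  0.0001]
 [-0.0023  1.      0.0004]
 [-0.0001  0.0004 -1.    ]] 
cam [0.3702 0.135  0.293 ] force [ 0.0951  0.1713 -0.5998] w 0.7472823321595787 gf 0.0
bw expected at px [493.3336 288.0019]
LL expected at px [319.7069 187.6352]
LS expected at px [315.3132 306.3063]
RL expected at px [172.9396 296.0248]
RS expected at px [ 60.8626 301.1427]
```

View pics/w1.png

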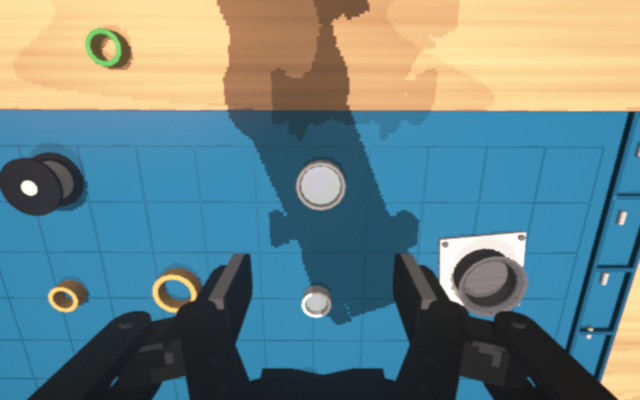

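The wrist view shows lens_large at (321,185), lens_small at (316,302), ring_large at (176,289) partly beside a finger, ring_small at (66,297) and the wide barrel's rim at (489,283). I check these against the triangulated points.

```bash
python3 - <<'E'
from h import *
ct,cs,cw=[np.load(f) for f in('top0.npz','scene0.npz','w1.npz')]
print(cw['K'],cw['pose'])
for k,p,z in(('LL',(321,185),.01),('LS',(316,302),.01),('RS',(66,297),.011),('sp',(35,185),.018)):
    a,_=blob(ct['img'],T[k]);b,_=blob(cs['img'],S[k]);w,sw=blob(cw['img'],p)
    print(k,w,sw,'wrist@z',atz(cw,w,z),'3view',*tri([(ct,a),(cs,b),(cw,w)]),'top+wrist',tri([(ct,a),(cw,w)])[0])
E
```

```text
[[339.5589   0.     322.1538]
 [  0.     339.5589 199.461 ]
 [  0.       0.       1.    ]] [[-0.002   0.9529  0.3033  0.3702]
 [ 1.      0.0021  0.0001  0.135 ]
 [-0.0005  0.3033 -0.9529  0.293 ]
 [ 0.      0.      0.      1.    ]]
LL [320.8538 182.1067] [  78   68 2518] wrist@z [0.4446 0.1338 0.01  ] 3view [0.4466 0.1333 0.0079] 0.0015338208998095482 top+wrist [ 0.4483  0.1344 -0.0024]
LS [316.0974 301.2346] [ 33  35 894] wrist@z [0.5636 0.1293 0.01  ] 3view [0.5647 0.129  0.0093] 0.0010766345314456279 top+wrist [0.5655 0.1296 0.0073]
RS [ 66.9757 295.5676] [  41   34 1038] wrist@z [ 0.5572 -0.1093  0.011 ] 3view [ 0.5582 -0.1105  0.0101] 0.0006194191967006312 top+wrist [ 0.5584 -0.1104  0.0096]
sp [289.1865  69.3623] [  640   216 85326] wrist@z [0.3544 0.1098 0.018 ] 3view [ 0.4159 -0.0289  0.0259] 0.15192297287799372 top+wrist [0.3917 0.123  1.0932]
```

Agreement is within 2 mm, apart from lens_large, whose blob was contaminated by shadow. I go down and grasp lens_large.

Request:
servo_tool([
  [[0.001, -0.001, 0.04, 0, 0, 0, 0.75], [0.001, -0.001, 0.08, 0, 0, 0, 0.75], [0.001, -0.001, 0.115, 0, 0, 0, 0.75], [0.001, -0.001, 0.135, 0, 0, 0, 0.75], [0.001, -0.001, 0.145, 0, 0, 0, 0.75], [0.001, -0.001, 0.145, 0, 0, 0, 0.75], [0.001, -0.001, 0.145, 0, 0, 0, 0.3], [0.001, -0.001, 0.145, 0, 0, 0, 0.3], [0.001, -0.001, 0.145, 0, 0, 0, 0.3], [0.001, -0.001, 0.145, 0, 0, 0, 0.3], [0.001, -0.001, 0.145, 0, 0, 0, 0.3], [0.001, -0.001, 0.145, 0, 0, 0, 0.3], [0.001, -0.001, 0.145, 0, 0, 0, 0.3], [0.001, -0.001, 0.145, 0, 0, 0, 0.3]],
])

```text
t: 2.82
eef_pos: [0.4484, 0.1326, 0.008]
tool_rot: [0.001, 0.0, 1.0, 0.001]
contact_force: [-1.9, -1.0, 8.7]
gripper_width: 0.46
grasp_force: 50.2
```

Request:
servo_tool([
  [[0, 0, -0.03, 0, 0, 0, 0.3], [0, 0, -0.06, 0, 0, 0, 0.3], [-0.015, 0.026, -0.09, 0, 0, 0, 0.3], [-0.03, 0.052, -0.115, 0, 0, 0, 0.3], [-0.045, 0.08, -0.135, 0, 0, 0, 0.3], [-0.06, 0.105, -0.143, 0, 0, 0, 0.3], [-0.075, 0.13, -0.143, 0, 0, 0, 0.3], [-0.087, 0.152, -0.143, 0, 0, 0, 0.3], [-0.087, 0.152, -0.143, 0, 0, 0, 0.3], [-0.087, 0.152, -0.143, 0, 0, 0, 0.3], [-0.087, 0.152, -0.143, 0, 0, 0, 0.3]],
])

```text
t: 3.73
eef_pos: [0.5341, 0.2832, 0.1497]
tool_rot: [0.0, 0.0, 1.0, -0.0]
contact_force: [-0.0, -0.9, -0.2]
gripper_width: 0.461
grasp_force: 50.4
```

```bash
python3 look.py w2
```

```text
t 3.7833 tcp [0.534  0.2826 0.1496] 
R [[-1.      0.0013 -0.    ]
 [ 0.0013  1.     -0.0006]
 [ 0.     -0.0006 -1.    ]] 
cam [0.4563 0.284  0.2913] force [-0.6027  0.1967 -0.5417] w 0.45908347605351596 gf 50.41546583175659
bw expected at px [324.8244 194.4562]
LL expected at px [125.3266  80.0218]
LS expected at px [144.3179 222.6752]
```

View pics/w2.png

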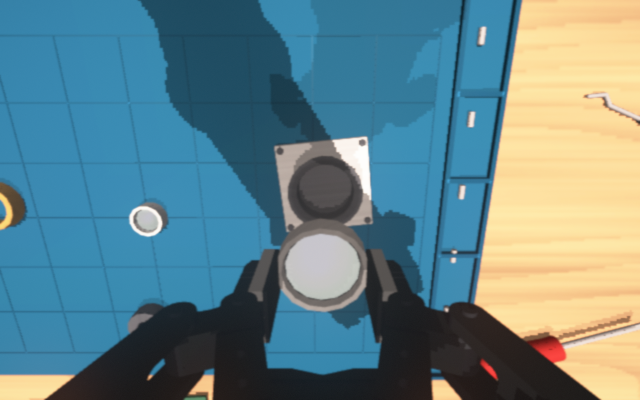

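The lens is held level at (322,266). The barrel rim is near (325,188), with foot screws near (280,150), (362,143), (368,218) and (291,224). I overlay the model to refine the barrel's place.

```bash
cat > ov.py <<'E'
from h import *
def overlay(f,P,r,name,box,rects,s=4,zs=None):
    "draw circles of radius r[i] at height z[i] about P, crop and enlarge"
    c=np.load(f);x0,y0,x1,y1=box
    im=cv2.resize(c['img'][y0:y1,x0:x1],None,fx=s,fy=s,interpolation=cv2.INTER_CUBIC)[:,:,::-1].copy()
    im=cv2.convertScaleAbs(im,alpha=1.6)
    for (R_,z),col in zip(r,((0,255,0),(0,0,255),(255,255,0))):
        t=np.linspace(0,2*np.pi,60);pts=np.array([proj(c,(P[0]+R_*np.cos(a),P[1]+R_*np.sin(a),z)) for a in t])
        cv2.polylines(im,[((pts-[x0,y0]+.5)*s).astype(int)],True,col,1)
    cv2.imwrite(f'pics/{name}.png',im)
E
python3 - <<'E'
from ov import *
c=np.load('w2.npz')
s=np.mean([atz(c,p,.009) for p in((280,150),(362,143),(368,218),(291,224))],0);print('from screws',s)
print('held lens centre at z~.158', atz(c,(322,266),.158))
overlay('w2.npz',s,[(.031,.032),(.023,.027)],'w2o',(255,120,395,240),None)
E
```

```text
from screws [0.5332 0.2862 0.009 ]
held lens centre at z~.158 [0.5295 0.2837 0.158 ]
```

View pics/w2o.png

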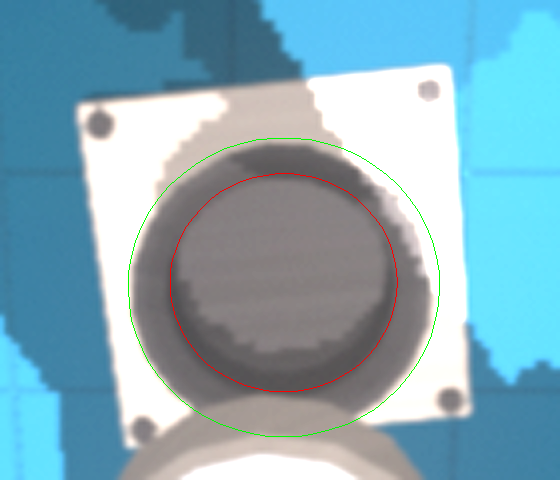

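```bash
python3 - <<'E'
from ov import *
c=np.load('w2.npz')
t=np.linspace(0,6.283,200)
for xc in(.529,.531,.533,.535):
    f=lambda z:np.array([proj(c,(xc+.021*np.cos(a),.2835+.021*np.sin(a),z)) for a in t])
    A,B=f(.1576),f(.1456);print(xc,'top rim',A.min(0),A.max(0),'bottom',B.min(0),B.max(0))
g=cv2.cvtColor(c['img'],cv2.COLOR_RGB2GRAY);print(g[205:320,322])
E
```

```text
0.529 top rim [273.8496 220.0347] [369.3459 305.5458] bottom [277.3217 210.5139] [366.0213 290.905 ]
0.531 top rim [274.0498 224.4508] [369.1594 309.2706] bottom [277.4947 214.6417] [365.8606 294.429 ]
0.533 top rim [274.2484 228.8296] [368.9744 312.9666] bottom [277.6664 218.7374] [365.701  297.9277]
0.535 top rim [274.4454 233.1719] [368.7909 316.6342] bottom [277.8367 222.8012] [365.5427 301.4012]
[ 82  81  78  69  64  64  63  59  56  54  53  53  56  71  92  98  99 100
 100 100 101 101 101 107 119 122 123 125 144 182 197 199 199 198 199 198
 199 198 199 198 198 199 199 198 199 198 198 198 199 198 199 199 198 199
 198 199 199 199 200 199 198 199 198 198 199 199 199 198 198 199 198 198
 199 198 198 197 197 198 197 197 197 197 197 196 195 195 196 195 195 195
 194 193 192 181 141 105 103 107 108 107 109 122 153 170 172 167 149 125
 119 121 121 121 120 121 121]
```

By the wrist view the lens is centred on the bore to 1 mm in x and needs +2 mm in y. I descend to just above the rim.

Request:
servo_tool([
  [[-0.001, 0.001, 0.035, 0, 0, 0, 0.3], [-0.001, 0.001, 0.07, 0, 0, 0, 0.3], [-0.001, 0.001, 0.095, 0, 0, 0, 0.3], [-0.001, 0.001, 0.109, 0, 0, 0, 0.3], [-0.001, 0.001, 0.111, 0, 0, 0, 0.3], [-0.001, 0.001, 0.111, 0, 0, 0, 0.3], [-0.001, 0.001, 0.111, 0, 0, 0, 0.3], [-0.001, 0.001, 0.111, 0, 0, 0, 0.3]],
])

```text
t: 4.45
eef_pos: [0.5364, 0.2852, 0.04]
tool_rot: [0.001, 0.0, 1.0, 0.001]
contact_force: [-0.6, 1.0, -0.1]
gripper_width: 0.464
grasp_force: 50.4
```

Request:
servo_tool([
  [[0.0015, 0, 0.002, 0, 0, 0, 0.3], [0.0015, 0, 0.002, 0, 0, 0, 0.3], [0.0015, 0, 0.002, 0, 0, 0, 0.3], [0.0015, 0, 0.002, 0, 0, 0, 0.7], [0.0015, 0, 0.002, 0, 0, 0, 0.7], [0.0015, 0, 0.002, 0, 0, 0, 0.7], [0.0015, 0, 0.002, 0, 0, 0, 0.7], [0.0015, 0, 0.002, 0, 0, 0, 0.7], [0.0015, 0, -0.04, 0, 0, 0, 0.7], [0.0015, 0, -0.08, 0, 0, 0, 0.7], [0.0015, 0, -0.11, 0, 0, 0, 0.7], [0.0015, 0, -0.11, 0, 0, 0, 0.7], [0.0015, 0, -0.11, 0, 0, 0, 0.7]],
])

```text
t: 5.53
eef_pos: [0.5351, 0.2857, 0.1505]
tool_rot: [0.002, 0.0, 1.0, 0.001]
contact_force: [-0.3, -1.1, -0.6]
gripper_width: 0.697
grasp_force: 0.0
```

```bash
python3 look.py w3; python3 - <<'E'
import cv2
i=cv2.imread('pics/w3.png')[100:340,160:480];cv2.imwrite('pics/w3c.png',cv2.resize(i,None,fx=2,fy=2))
E
```

```text
t 5.5833 tcp [0.5339 0.2851 0.1487] 
R [[-1.      0.0002  0.0008]
 [ 0.0002  1.      0.0007]
 [-0.0008  0.0007 -1.    ]] 
cam [0.4568 0.2861 0.2918] force [-0.5785 -0.3202 -0.593 ] w 0.7022982784746032 gf 0.0
bw expected at px [321.2114 192.4568]
LL expected at px [121.1834  77.9098]
LS expected at px [140.9069 220.8607]
```

View pics/w3c.png

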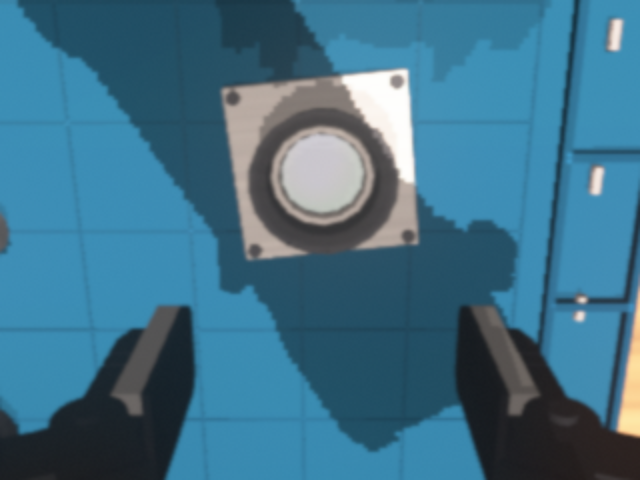

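The lens sits flat in the wide barrel; its rim is at about (322,188) in the full image. Next is ring_large.

Request:
servo_tool([
  [[-0.003, -0.04, 0, 0, 0, 0, 0.75], [-0.005, -0.08, 0.01, 0, 0, 0, 0.75], [-0.008, -0.12, 0.02, 0, 0, 0, 0.75], [-0.011, -0.16, 0.03, 0, 0, 0, 0.75], [-0.013, -0.2, 0.04, 0, 0, 0, 0.75], [-0.015, -0.24, 0.05, 0, 0, 0, 0.75], [-0.018, -0.275, 0.06, 0, 0, 0, 0.75], [-0.018, -0.29, 0.07, 0, 0, 0, 0.75], [-0.018, -0.29, 0.08, 0, 0, 0, 0.75], [-0.018, -0.29, 0.1, 0, 0, 0, 0.75], [-0.018, -0.29, 0.125, 0, 0, 0, 0.75], [-0.018, -0.29, 0.14, 0, 0, 0, 0.75], [-0.018, -0.29, 0.14, 0, 0, 0, 0.75], [-0.018, -0.29, 0.14, 0, 0, 0, 0.3], [-0.018, -0.29, 0.14, 0, 0, 0, 0.3], [-0.018, -0.29, 0.14, 0, 0, 0, 0.3], [-0.018, -0.29, 0.14, 0, 0, 0, 0.3], [-0.018, -0.29, 0.14, 0, 0, 0, 0.3], [-0.018, -0.29, 0.14, 0, 0, 0, 0.3]],
])

```text
t: 7.17
eef_pos: [0.5522, -0.005, 0.0089]
tool_rot: [0.001, 0.0, 1.0, 0.0]
contact_force: [0.4, 0.2, -0.0]
gripper_width: 0.457
grasp_force: 50.3
```

Request:
servo_tool([
  [[0, 0, -0.035, 0, 0, 0, 0.3], [0, 0, -0.07, 0, 0, 0, 0.3], [0.002, 0.03, -0.1, 0, 0, 0, 0.3], [0.004, 0.07, -0.12, 0, 0, 0, 0.3], [0.007, 0.11, -0.14, 0, 0, 0, 0.3], [0.01, 0.15, -0.14, 0, 0, 0, 0.3], [0.012, 0.19, -0.14, 0, 0, 0, 0.3], [0.014, 0.23, -0.14, 0, 0, 0, 0.3], [0.016, 0.265, -0.14, 0, 0, 0, 0.3], [0.018, 0.29, -0.14, 0, 0, 0, 0.3], [0.018, 0.29, -0.14, 0, 0, 0, 0.3], [0.018, 0.29, -0.14, 0, 0, 0, 0.3], [0.018, 0.29, -0.14, 0, 0, 0, 0.3]],
])

```text
t: 8.25
eef_pos: [0.5339, 0.2837, 0.1482]
tool_rot: [-0.0, 0.0, 1.0, -0.001]
contact_force: [0.9, -0.9, -0.8]
gripper_width: 0.459
grasp_force: 50.7
```

```bash
python3 look.py w4; python3 - <<'E'
from ov import *
c=np.load('w4.npz')
overlay('w4.npz',(.533,.286),[(.031,.032),(.023,.027)],'w4o',(240,130,400,330),None,3)
t=np.linspace(0,6.283,200)
for xc in(.531,.533,.535):
    f=lambda z:np.array([proj(c,(xc+.021*np.cos(a),.2855+.021*np.sin(a),z)) for a in t])
    A,B=f(.159),f(.145);print(xc,'top rim',A.min(0),A.max(0),'bottom',B.min(0),B.max(0))
E
```

```text
t 8.3 tcp [0.5342 0.283  0.1483] 
R [[-1.      0.0023  0.    ]
 [ 0.0023  1.     -0.0011]
 [-0.     -0.0011 -1.    ]] 
cam [0.4562 0.2847 0.2899] force [ 0.2093 -0.7835 -1.1203] w 0.4625851162854142 gf 50.71296835318208
bw expected at px [324.2112 195.2111]
LL expected at px [123.7034  80.3044]
LS expected at px [143.0149 223.5315]
0.531 top rim [276.4383 227.3769] [373.3001 313.4578] bottom [280.2979 215.6269] [369.1064 295.7299]
0.533 top rim [276.6326 231.8272] [373.0968 317.2028] bottom [280.4616 219.7401] [368.9357 299.2411]
0.535 top rim [276.8252 236.2396] [372.8951 320.9186] bottom [280.6239 223.8212] [368.7663 302.727 ]
```

View pics/w4o.png

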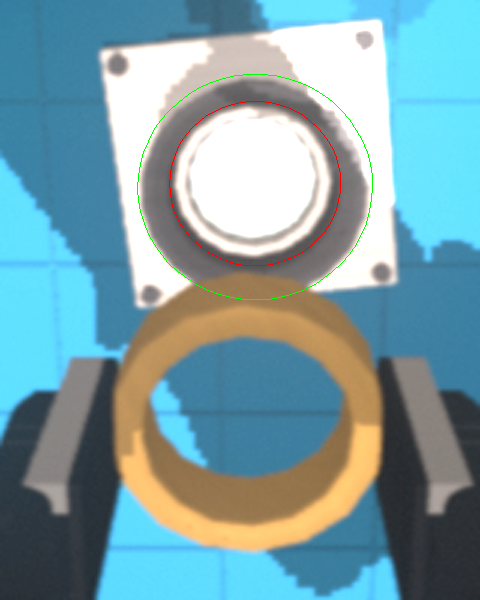

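The ring is held level with its outer edges at about columns 278–368 and its near edge at row 221. It is about 1.5 mm short in y, and the lens sits centred in the bore. Now I descend and check.

Request:
servo_tool([
  [[-0.0005, 0.001, 0.035, 0, 0, 0, 0.3], [-0.0005, 0.001, 0.07, 0, 0, 0, 0.3], [-0.0005, 0.001, 0.095, 0, 0, 0, 0.3], [-0.0005, 0.001, 0.11, 0, 0, 0, 0.3], [-0.0005, 0.001, 0.11, 0, 0, 0, 0.3], [-0.0005, 0.001, 0.11, 0, 0, 0, 0.3], [-0.0005, 0.001, 0.11, 0, 0, 0, 0.3], [-0.0005, 0.001, 0.11, 0, 0, 0, 0.3]],
])

```text
t: 8.97
eef_pos: [0.5355, 0.2858, 0.0399]
tool_rot: [0.001, 0.001, 1.0, 0.001]
contact_force: [0.4, 0.0, 0.3]
gripper_width: 0.46
grasp_force: 50.8
```

Request:
servo_tool([
  [[0.001, -0.0005, 0.002, 0, 0, 0, 0.3], [0.001, -0.0005, 0.002, 0, 0, 0, 0.3], [0.001, -0.0005, 0.002, 0, 0, 0, 0.3], [0.001, -0.0005, 0.002, 0, 0, 0, 0.7], [0.001, -0.0005, 0.002, 0, 0, 0, 0.7], [0.001, -0.0005, 0.002, 0, 0, 0, 0.7], [0.001, -0.0005, 0.002, 0, 0, 0, 0.7], [0.001, -0.0005, 0.002, 0, 0, 0, 0.7], [0.001, -0.0005, -0.04, 0, 0, 0, 0.7], [0.001, -0.0005, -0.08, 0, 0, 0, 0.7], [0.001, -0.0005, -0.11, 0, 0, 0, 0.7], [0.001, -0.0005, -0.11, 0, 0, 0, 0.7], [0.001, -0.0005, -0.11, 0, 0, 0, 0.7]],
])

```text
t: 10.05
eef_pos: [0.5346, 0.2862, 0.1505]
tool_rot: [0.002, 0.0, 1.0, 0.001]
contact_force: [0.2, 0.1, -0.7]
gripper_width: 0.698
grasp_force: 0.0
```

```bash
python3 look.py w5; python3 - <<'E'
from ov import *
c=np.load('w5.npz')
overlay('w5.npz',(.533,.286),[(.021,.038),(.0155,.038)],'w5o',(250,130,400,330),None,3)
E
```

```text
t 10.1 tcp [0.5334 0.2856 0.1487] 
R [[-1.      0.0001  0.0008]
 [ 0.0001  1.      0.0007]
 [-0.0008  0.0007 -1.    ]] 
cam [0.4563 0.2866 0.2918] force [-0.3504  0.8617 -0.2645] w 0.7000722550284475 gf 0.0
bw expected at px [320.5712 193.0612]
LL expected at px [120.637   78.6073]
LS expected at px [140.4144 221.3975]
```

View pics/w5o.png

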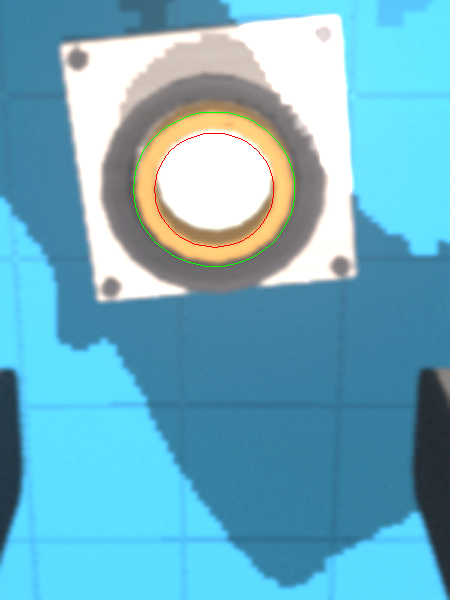

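Ring_large is seated: its top matches the model circle at z = 38 mm. Next is lens_small.

Request:
servo_tool([
  [[-0.008, -0.04, 0, 0, 0, 0, 0.6], [-0.016, -0.08, 0.01, 0, 0, 0, 0.6], [-0.024, -0.12, 0.03, 0, 0, 0, 0.6], [-0.03, -0.15, 0.05, 0, 0, 0, 0.6], [-0.03, -0.157, 0.07, 0, 0, 0, 0.6], [-0.03, -0.157, 0.09, 0, 0, 0, 0.6], [-0.03, -0.157, 0.12, 0, 0, 0, 0.6], [-0.03, -0.157, 0.142, 0, 0, 0, 0.6], [-0.03, -0.157, 0.142, 0, 0, 0, 0.6], [-0.03, -0.157, 0.142, 0, 0, 0, 0.6], [-0.03, -0.157, 0.142, 0, 0, 0, 0.15], [-0.03, -0.157, 0.142, 0, 0, 0, 0.15], [-0.03, -0.157, 0.142, 0, 0, 0, 0.15], [-0.03, -0.157, 0.142, 0, 0, 0, 0.15], [-0.03, -0.157, 0.142, 0, 0, 0, 0.15], [-0.03, -0.157, 0.142, 0, 0, 0, 0.15]],
])

```text
t: 11.43
eef_pos: [0.5633, 0.1285, 0.0065]
tool_rot: [0.0, 0.0, 1.0, 0.0]
contact_force: [-0.5, -0.1, -1.2]
gripper_width: 0.298
grasp_force: 49.1
```

Request:
servo_tool([
  [[0, 0, -0.035, 0, 0, 0, 0.15], [0, 0, -0.07, 0, 0, 0, 0.15], [0.007, -0.03, -0.1, 0, 0, 0, 0.15], [0.015, -0.068, -0.12, 0, 0, 0, 0.15], [0.024, -0.106, -0.142, 0, 0, 0, 0.15], [0.033, -0.145, -0.142, 0, 0, 0, 0.15], [0.042, -0.185, -0.142, 0, 0, 0, 0.15], [0.051, -0.225, -0.142, 0, 0, 0, 0.15], [0.06, -0.265, -0.142, 0, 0, 0, 0.15], [0.069, -0.305, -0.142, 0, 0, 0, 0.15], [0.078, -0.345, -0.142, 0, 0, 0, 0.15], [0.0865, -0.375, -0.142, 0, 0, 0, 0.15], [0.0865, -0.384, -0.142, 0, 0, 0, 0.15], [0.0865, -0.384, -0.142, 0, 0, 0, 0.15], [0.0865, -0.384, -0.142, 0, 0, 0, 0.15], [0.0865, -0.384, -0.142, 0, 0, 0, 0.15]],
])

```text
t: 12.77
eef_pos: [0.4774, -0.2535, 0.1481]
tool_rot: [-0.0, -0.001, 1.0, 0.001]
contact_force: [0.1, 0.5, -1.0]
gripper_width: 0.296
grasp_force: 49.3
```

```bash
python3 look.py w6; python3 - <<'E'
from ov import *
c=np.load('w6.npz')
overlay('w6.npz',(.4765,-.2554),[(.024,.032),(.016,.027)],'w6o',(240,130,400,330),None,3)
t=np.linspace(0,6.283,200)
for xc in(.474,.476,.478):
    f=lambda z:np.array([proj(c,(xc+.014*np.cos(a),-.2554+.014*np.sin(a),z)) for a in t])
    A,B=f(.1595),f(.1475);print(xc,'top rim',A.min(0),A.max(0),'bottom',B.min(0),B.max(0))
E
```

```text
t 12.8167 tcp [ 0.4775 -0.2533  0.1481] 
R [[-1.     -0.003  -0.0001]
 [-0.003   1.      0.0011]
 [ 0.0001  0.0011 -1.    ]] 
cam [ 0.3997 -0.2531  0.2898] force [ 0.4867  0.1647 -0.521 ] w 0.30068822270514145 gf 49.32949662208557
bn expected at px [318.9926 195.0533]
RL expected at px [598.238  270.5487]
RS expected at px [479.4583 276.0642]
0.474 top rim [283.9758 242.3948] [348.8253 300.0134] bottom [286.7366 231.1743] [346.8906 285.3212]
0.476 top rim [284.1246 246.7374] [348.7068 303.8822] bottom [286.8641 235.2395] [346.7881 288.9731]
0.478 top rim [284.2721 251.0434] [348.5893 307.7201] bottom [286.9906 239.2729] [346.6863 292.598 ]
```

View pics/w6o.png

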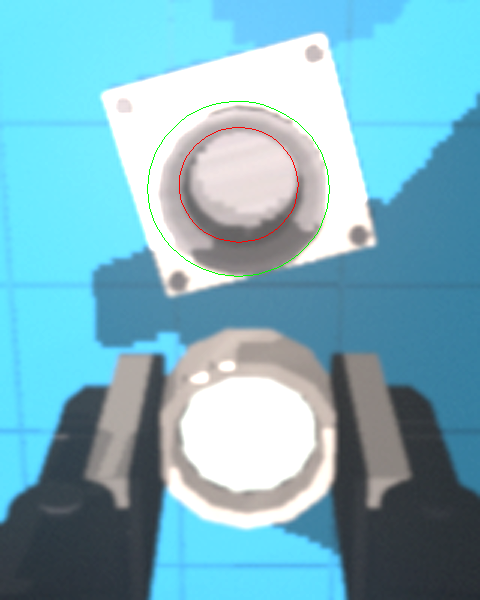

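```bash
python3 - <<'E'
from ov import *
c=np.load('w6.npz')
s=[(x/3+239.7,y/3+129.7) for x,y in((124,105),(314,53),(179,281),(359,235))]
print('screws',np.mean([atz(c,p,.009) for p in s],0))
p=(244.5/3+239.7,189.5/3+129.7);print('rim',atz(c,p,.032))
ct,cs=np.load('top0.npz'),np.load('scene0.npz')
for k,cc,b in(('t',ct,T['bn']),('s',cs,S['bn'])):
    x,y=b;h=cc['img'][y-16:y+17,x-18:x+19];m=(h.max(2)<110)&(h.max(2).astype(int)-h.min(2)<35)
    ys,xs=np.nonzero(m);print(k,xs.min()+x-18,xs.max()+x-18,ys.min()+y-16,ys.max()+y-16, proj(cc,(.478,-.2554,.032)),proj(cc,(.477,-.2535,.032)))
v=cv2.hconcat([cv2.resize(np.ascontiguousarray(cc['img'][y-22:y+23,x-22:x+23,::-1]),(390,390),interpolation=cv2.INTER_NEAREST) for cc,(x,y) in((ct,T['bn']),(cs,S['bn']))])
E
```

```text
screws [ 0.4775 -0.2539  0.009 ]
rim [ 0.4762 -0.2537  0.032 ]
t 400 432 218 249 [419.2217 232.1912] [418.5517 232.691 ]
s 230 259 132 156 [242.8925 137.9935] [243.7902 137.9118]
```

The narrow barrel reads (0.477, −0.254) in the wrist frame and the held lens (0.4775, −0.2527), so I need about −1 mm in y.

Request:
servo_tool([
  [[0.001, 0, 0.035, 0, 0, 0, 0.15], [0.001, 0, 0.07, 0, 0, 0, 0.15], [0.001, 0, 0.095, 0, 0, 0, 0.15], [0.001, 0, 0.11, 0, 0, 0, 0.15], [0.001, 0, 0.11, 0, 0, 0, 0.15], [0.001, 0, 0.11, 0, 0, 0, 0.15], [0.001, 0, 0.11, 0, 0, 0, 0.15], [0.001, 0, 0.11, 0, 0, 0, 0.15]],
])

```text
t: 13.48
eef_pos: [0.477, -0.2555, 0.0397]
tool_rot: [0.001, -0.0, 1.0, -0.0]
contact_force: [0.3, -0.1, -0.6]
gripper_width: 0.299
grasp_force: 49.3
```

Request:
servo_tool([
  [[0, 0.001, 0.0025, 0, 0, 0, 0.15], [0, 0.001, 0.0025, 0, 0, 0, 0.15], [0, 0.001, 0.0025, 0, 0, 0, 0.15], [0, 0.001, 0.0025, 0, 0, 0, 0.6], [0, 0.001, 0.0025, 0, 0, 0, 0.6], [0, 0.001, 0.0025, 0, 0, 0, 0.6], [0, 0.001, 0.0025, 0, 0, 0, 0.6], [0, 0.001, 0.0025, 0, 0, 0, 0.6], [0, 0.001, -0.04, 0, 0, 0, 0.6], [0, 0.001, -0.08, 0, 0, 0, 0.6], [0, 0.001, -0.11, 0, 0, 0, 0.6], [0, 0.001, -0.11, 0, 0, 0, 0.6], [0, 0.001, -0.11, 0, 0, 0, 0.6]],
])

```text
t: 14.57
eef_pos: [0.477, -0.255, 0.1502]
tool_rot: [0.002, 0.0, 1.0, -0.001]
contact_force: [0.3, 0.4, -0.8]
gripper_width: 0.598
grasp_force: 0.0
```

```bash
python3 look.py w7; python3 - <<'E'
from ov import *
overlay('w7.npz',(.4768,-.2538),[(.024,.032),(.014,.024)],'w7o',(240,130,400,280),None,4)
E
```

```text
t 14.6167 tcp [ 0.4758 -0.2544  0.1486] 
R [[-1.      0.0001  0.001 ]
 [ 0.0001  1.     -0.0001]
 [-0.001  -0.0001 -1.    ]] 
cam [ 0.3987 -0.2541  0.2915] force [ 0.3369 -0.5745  0.1789] w 0.5964527720096315 gf 0.0
bn expected at px [321.3307 194.2334]
RL expected at px [599.2035 268.8152]
RS expected at px [480.8267 274.4221]
```

View pics/w7o.png

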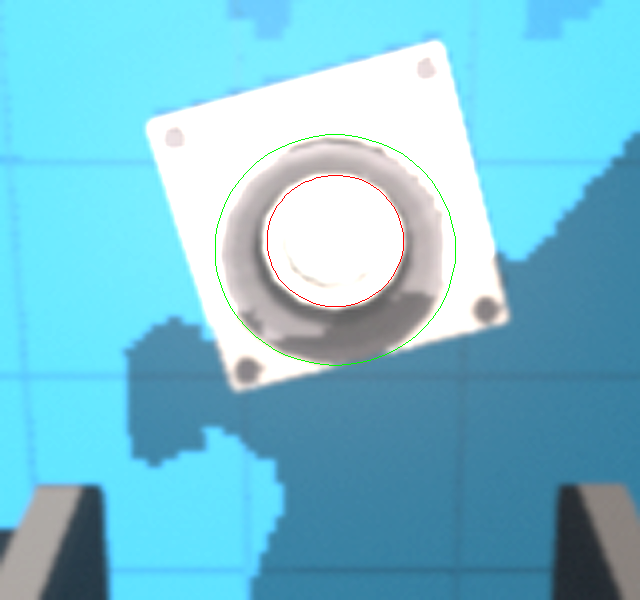

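Lens_small is seated centred, its top matching the z = 24 mm circle. Now ring_small.

Request:
servo_tool([
  [[-0.018, 0.032, 0, 0, 0, 0, 0.6], [-0.036, 0.064, 0.01, 0, 0, 0, 0.6], [-0.054, 0.096, 0.03, 0, 0, 0, 0.6], [-0.072, 0.128, 0.05, 0, 0, 0, 0.6], [-0.081, 0.144, 0.07, 0, 0, 0, 0.6], [-0.081, 0.144, 0.09, 0, 0, 0, 0.6], [-0.081, 0.144, 0.12, 0, 0, 0, 0.6], [-0.081, 0.144, 0.141, 0, 0, 0, 0.6], [-0.081, 0.144, 0.141, 0, 0, 0, 0.6], [-0.081, 0.144, 0.141, 0, 0, 0, 0.6], [-0.081, 0.144, 0.141, 0, 0, 0, 0.15], [-0.081, 0.144, 0.141, 0, 0, 0, 0.15], [-0.081, 0.144, 0.141, 0, 0, 0, 0.15], [-0.081, 0.144, 0.141, 0, 0, 0, 0.15], [-0.081, 0.144, 0.141, 0, 0, 0, 0.15], [-0.081, 0.144, 0.141, 0, 0, 0, 0.15]],
])

```text
t: 15.95
eef_pos: [0.557, -0.1106, 0.0079]
tool_rot: [0.0, 0.0, 1.0, 0.0]
contact_force: [-0.5, 0.2, 4.8]
gripper_width: 0.293
grasp_force: 49.5
```

Request:
servo_tool([
  [[0, 0, -0.035, 0, 0, 0, 0.15], [0, 0, -0.07, 0, 0, 0, 0.15], [0.009, -0.016, -0.1, 0, 0, 0, 0.15], [0.027, -0.048, -0.12, 0, 0, 0, 0.15], [0.045, -0.08, -0.141, 0, 0, 0, 0.15], [0.063, -0.112, -0.141, 0, 0, 0, 0.15], [0.075, -0.134, -0.141, 0, 0, 0, 0.15], [0.081, -0.144, -0.141, 0, 0, 0, 0.15], [0.081, -0.144, -0.141, 0, 0, 0, 0.15], [0.081, -0.144, -0.141, 0, 0, 0, 0.15], [0.081, -0.144, -0.141, 0, 0, 0, 0.15]],
])

```text
t: 16.87
eef_pos: [0.4767, -0.2526, 0.1479]
tool_rot: [-0.0, -0.001, 1.0, 0.001]
contact_force: [-0.0, -0.2, 0.4]
gripper_width: 0.295
grasp_force: 49.3
```

```bash
python3 look.py w8; python3 - <<'E'
from ov import *
overlay('w8.npz',(.477,-.2538),[(.024,.032),(.014,.1585),(.014,.1445)],'w8o',(240,130,400,330),None,3)
E
```

```text
t 16.9167 tcp [ 0.4769 -0.2524  0.1479] 
R [[-1.     -0.003  -0.0001]
 [-0.003   1.      0.001 ]
 [ 0.0001  0.001  -1.    ]] 
cam [ 0.399  -0.2522  0.2896] force [ 0.4187 -0.155  -0.4672] w 0.29464464597385676 gf 49.30662889033556
bn expected at px [317.8577 195.8698]
RL expected at px [597.2309 271.2716]
RS expected at px [478.4576 276.7801]
```

View pics/w8o.png

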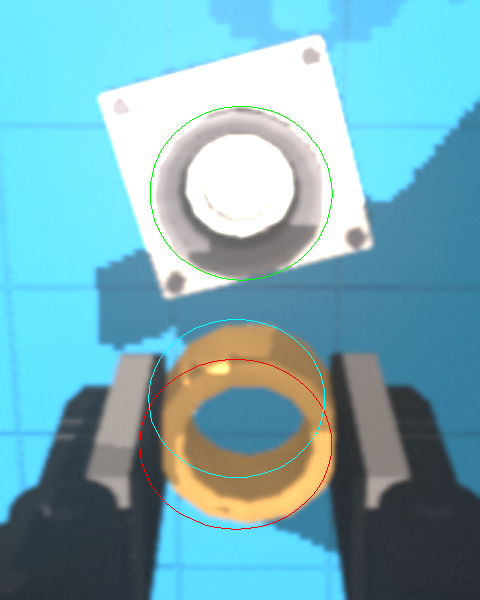

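The ring is held level, centred at column 323. It is about 1.5 mm off in y before the arm settles. I descend.

Request:
servo_tool([
  [[0, 0, 0.035, 0, 0, 0, 0.15], [0, 0, 0.07, 0, 0, 0, 0.15], [0, 0, 0.095, 0, 0, 0, 0.15], [0, 0, 0.11, 0, 0, 0, 0.15], [0, 0, 0.11, 0, 0, 0, 0.15], [0, 0, 0.11, 0, 0, 0, 0.15], [0, 0, 0.11, 0, 0, 0, 0.15], [0, 0, 0.11, 0, 0, 0, 0.15]],
])

```text
t: 17.58
eef_pos: [0.4769, -0.2544, 0.0395]
tool_rot: [0.001, -0.0, 1.0, -0.0]
contact_force: [0.3, -0.5, -1.1]
gripper_width: 0.295
grasp_force: 49.3
```

Request:
servo_tool([
  [[0, 0, 0.0025, 0, 0, 0, 0.15], [0, 0, 0.0025, 0, 0, 0, 0.15], [0, 0, 0.0025, 0, 0, 0, 0.15], [0, 0, 0.0025, 0, 0, 0, 0.6], [0, 0, 0.0025, 0, 0, 0, 0.6], [0, 0, 0.0025, 0, 0, 0, 0.6], [0, 0, 0.0025, 0, 0, 0, 0.6], [0, 0, 0.0025, 0, 0, 0, 0.6], [0, 0, -0.04, 0, 0, 0, 0.6], [0, 0, -0.08, 0, 0, 0, 0.6], [0, 0, -0.11, 0, 0, 0, 0.6], [0, 0, -0.11, 0, 0, 0, 0.6], [0, 0, -0.11, 0, 0, 0, 0.6]],
])

```text
t: 18.67
eef_pos: [0.477, -0.255, 0.1502]
tool_rot: [0.002, 0.0, 1.0, -0.001]
contact_force: [-0.6, -0.0, -0.4]
gripper_width: 0.598
grasp_force: 0.0
```

```bash
python3 look.py w9; python3 - <<'E'
from ov import *
from station import bot
overlay('w9.npz',(.477,-.2538),[(.014,.038),(.0095,.038)],'w9o',(240,130,400,280),None,4)
s=bot.read_camera('scene')
d=cv2.absdiff(s['img'],np.load('scene0.npz')['img']).max(2)
for k in('fe','sp','ca'):
    try: print(k,blob(s['img'],S[k])[0],blob(np.load('scene0.npz')['img'],S[k])[0])
    except Exception as e: print(k,e)
E
```

```text
t 18.7167 tcp [ 0.4758 -0.2544  0.1486] 
R [[-1.      0.      0.0009]
 [ 0.      1.     -0.0001]
 [-0.0009 -0.0001 -1.    ]] 
cam [ 0.3987 -0.2541  0.2915] force [-0.2685  0.4709 -0.5037] w 0.6012002227288669 gf 0.0
bn expected at px [321.3112 194.2334]
RL expected at px [599.1803 268.8186]
RS expected at px [480.8064 274.4241]
fe [365.3608 261.2363] [365.3736 261.3254]
sp [307.8818 149.3109] [307.8167 149.249 ]
ca [255.2446 219.2968] [255.4729 219.2932]
```

View pics/w9o.png

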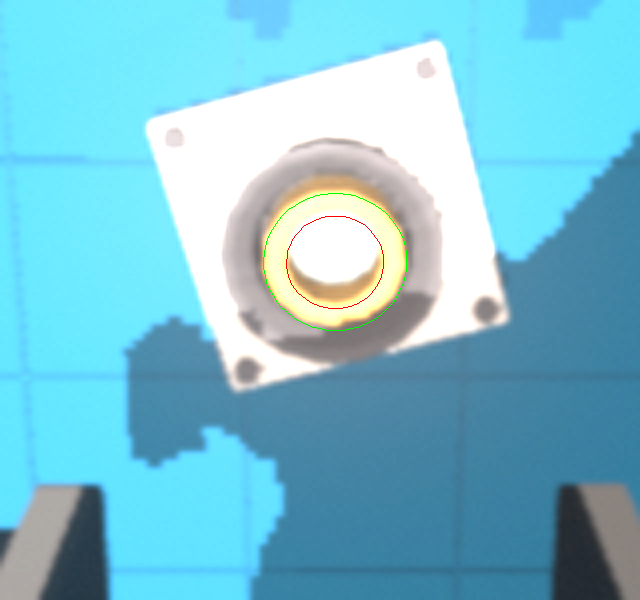

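Ring_small is seated, its top matching the z = 38 mm circle. The ferrite, spool and capacitor have not moved. I hand in.

```bash
python3 -c "from station import bot;print(bot.hand_in())"
```

```text
the job is handed in; nothing more can be done
None
```

I put both objectives back together and handed the job in at about 19 s: each barrel holds its lens with the matching ring on top, the wrist pictures show all four parts seated and centred, and the ferrite, spool and capacitor did not move; no verdict came back.

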